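# Free the opened cover-glass carton from the feed lane and restock it

## Task

The opened carton of cover glasses is stuck in the sloped feed lane behind two sealed ones. Set the two sealed cartons aside on the steel tray, take the opened carton out and stand it in the recess of the desk organiser without tipping it, then put the two sealed cartons back in the lane in the order they stood and load the new carton from the tray behind them. Leave the other things on the bench undisturbed.

Things in the scene. Friction and masses are not known exactly. Their poses are not given: they have to be found in the camera images.
- lane: Fixed feed lane; origin on the bench below its middle, x uphill (away from robot). Dark grey slippery floor rises 20 degrees: 24 mm high at x -105 mm (front stop, 28 mm high), 101 mm at x 105. Cartons slide to the stop. From the stop, along the floor: 0-54 mm pick end, open beside 8 mm curbs; 54-146 walls 58 mm high, 58 mm apart; then a 12 mm high funnel to the loading end.
- lane_load (a point): Point in the middle of the lane's floor at its loading end, 185 mm up the slope from the stop; axes level, as the lane's. Here the lane is 80 mm wide between 12 mm high curbs with open space outside. A carton set down here with its x along the lane and released slides down within a second until it meets the stop or the carton below.
- tall_carton: Sealed off-white carton, 50 mm long (its x), 52 mm wide (its y), 76 mm tall, about 0.22 kg; first in the lane, against the stop. Origin: centre of its underside, z towards its top. In the lane it stands square to the 20 degree slope, x uphill, its top leaning towards the robot.
- short_carton: Sealed off-white carton, 42 mm long (x), 52 mm wide (y), 58 mm tall, about 0.16 kg; second in the lane, touching the first. Origin: centre of its underside, z towards its top, x uphill.
- open_carton: Opened off-white carton without lid, two rows of greenish upright cover glasses showing from above; 46 mm long (x), 52 mm wide (y), 54 mm tall, about 0.15 kg, firm enough to grip by its sides; third in the lane, between the high walls. Origin: centre of its underside, z towards its open top, x uphill. It must stay upright.
- new_carton: New sealed off-white carton with a brown paper band over its top, 54 mm long (x), 52 mm wide (y), 64 mm tall, about 0.20 kg; stands at the far end of the tray. Origin: centre of its underside.
- tray: Fixed stainless tray, 256 mm (its x, away from the robot) by 150 mm (y); rim 14 mm high, 3 mm thick, floor 3 mm above the bench. Origin: on the bench under its centre. The new carton stands at its far end; from x -120 to about +15 mm it is free for the two sealed cartons.
- organiser: Fixed grey desk organiser, 92 mm (x) by 175 mm (y). Origin: on the bench under the middle of its empty rectangular recess, 64 mm (x) by 70 mm (y), recess floor 4 mm and its rim 14 mm above the bench. Next to the recess on its +y side (y 39 to 130 mm) are pen and tweezer compartments, 32 mm high, contents fixed.
- oil_bottle: Bystander: small amber dropper bottle, 30 mm across and 79 mm tall, beyond the organiser. Origin: centre of its underside.
- stain_jar: Bystander: square covered glass staining jar with stained slides inside, 44 mm square and 70 mm tall, near the robot on its right. Origin: centre of its underside.

How it is judged (in metres and radians):
On the way, in this order (a step that is already met when the one before it is completed fails the run):
1. both sealed cartons from the lane stand released on the steel tray (x of tall_carton in the frame of tray between -0.118 and 0.118 m and y of tall_carton in the frame of tray between -0.066 and 0.066 m and z of tall_carton in the frame of tray between -0.002 and 0.01 m and angle between each of tall_carton, short_carton's own z axis and vertical below 0.12 rad and linear speed of each of tall_carton, short_carton below 0.02 m/s and contact force between the fingers and tall_carton below 0.1 N and x of short_carton in the frame of tray between -0.118 and 0.118 m and y of short_carton in the frame of tray between -0.066 and 0.066 m and z of short_carton in the frame of tray between -0.002 and 0.01 m and contact force between the fingers and short_carton below 0.1 N), for 0.2 s.
2. the opened carton stands released in the organiser's recess (x of open_carton in the frame of organiser between -0.013 and 0.013 m and y of open_carton in the frame of organiser between -0.013 and 0.013 m and z of open_carton in the frame of organiser between 0 and 0.009 m and angle between open_carton's own z axis and vertical below 0.12 rad and linear speed of open_carton below 0.02 m/s and contact force between the fingers and open_carton below 0.1 N), for 0.2 s.
3. the tall carton is back at the front of the lane (distance of tall_carton from where it was at the start of the episode below 0.012 m and angle between tall_carton's own z axis and vertical below 0.45 rad and linear speed of tall_carton below 0.02 m/s), for 0.2 s.
4. the short carton is back behind it (distance of short_carton from where it was at the start of the episode below 0.012 m and angle between short_carton's own z axis and vertical below 0.45 rad and linear speed of short_carton below 0.02 m/s), for 0.2 s.
At the end, for the whole second after the job is handed in: The opened carton stands flat in the recess (within 13 mm of its middle, tilt below 0.12 rad); tall and short carton are within 12 mm of where they stood at the start; the new carton is in the lane behind the short one, within 12 mm of touching it; none tipped, all at rest (all of step 3 and all of step 4 and x of open_carton in the frame of organiser between -0.013 and 0.013 m and y of open_carton in the frame of organiser between -0.013 and 0.013 m and z of open_carton in the frame of organiser between 0 and 0.009 m and angle between open_carton's own z axis and vertical below 0.12 rad and linear speed of each of open_carton, new_carton below 0.02 m/s and x of new_carton in the frame of lane between -0.005 and 0.019 m and y of new_carton in the frame of lane between -0.012 and 0.012 m and z of new_carton in the frame of lane between 0.0535 and 0.0755 m and angle between new_carton's own z axis and vertical below 0.45 rad).
It fails at once if the opened carton is tipped by more than about 40 degrees (angle between open_carton's own z axis and vertical above 0.7 rad).
It fails at once if a bystander is pushed more than 30 mm or tipped over (distance of any of oil_bottle, stain_jar from where it was at the start of the episode above 0.03 m or angle between any of oil_bottle, stain_jar's own z axis and vertical above 0.5 rad).
It also fails if it takes over 138 s, if anything falls off the work surface, if the arm or the gripper's body presses on something with over 40 N, if the wrist force passes 120 N, or if a joint passes its speed limit or range.

## Robot

A 6-joint arm with a two-finger parallel gripper is mounted at the origin on the work surface. World frame = base frame: x ahead of the robot, y to its left, z up, the work surface at z = 0. Lengths are in mm, angles in rad, forces in N, time in s.
With the tool pointing down it reaches from about 400 to 825 mm from the base axis. Payload 7 kg.
Tool frame: the origin (TCP) lies at the very end of the fingers, on their centre line; the grasp point (between the pads) lies 19 mm behind it; z points along the fingers, y is the line along which they close (so a half turn about z gives the same grasp; the last joint's range is limited). The gripper opens to 88 mm and grips with 3 to 60 N. Pads are 19 mm wide; open, the fingers measure 130 mm over their backs; the gripper's body (78 mm by 193 mm) begins 47 mm behind the grasp point.
Start: joints at [1.466, 0.359, 0.012, 0, -1.224, -0.288], TCP at [258.381, 623.566, 202.361] pointing down, gripper open.
Joint ranges: [-3.07, 3.07], [-1.43, 2.12], [-1.02, 1.25], [-3.03, 1.67], [-3.05, -0], [-3.03, 3.03]. Speed limits (rad/s): [2.39, 2.39, 3.01, 3.14, 3.14, 3.14].

## Interface

Orientations are given as a unit quaternion [x, y, z, w].
In Python, from plant import bot gives the robot as it stands. Calls block until the motion is done:
- bot.move_ptp(position, orientation): joint-space move of the TCP to a pose.
- bot.line_to(position, velocity=150, ori=None): straight line of the TCP; ori=None keeps the orientation; velocity is the mean speed in mm/s.
- bot.move_joints(angles): joint-space move.
- bot.move_gripper(opening, force=None): finger opening in mm; force is the grip in N (None keeps the last); returns when the fingers have stopped.
- bot.pause(seconds).
- bot.solve_ik(position, orientation): joint angles nearest the present ones, or None.
- bot.read_state(): the state.
- bot.camera(name): name is "scene" or "side" or "wrist"; returns the picture (480x640x3 uint8, red, green, blue); there is no depth.
- bot.get_calibration(name): a dict with "fx", "fy", "cx", "cy" (pixels), "distortion" ([k1, k2, p1, p2, k3] as OpenCV has them; the pictures are not rectified), "view" (4x4, takes a point from world to camera coordinates); the wrist camera has in their place "T_tool_cam" (4x4, takes a point from camera to tool coordinates, whose origin is the TCP and whose axes are the flange's). Camera axes: x right, y up, looking along -z (the intrinsics and any distortion apply to the point x, -y, -z); pixel columns grow to the right and rows downward; lengths in mm; the calibration is good to about 2 mm. A picture is of the moment at which its call begins: read the wrist's pose just before it. get_calibration takes no time and is no camera call.
A pose or a line that the arm cannot do raises bot.Unreachable and nothing moves.
- bot.close_job(): hands the job in; it is judged then, once.
The state is a dict: "t": time; "joint_pos": joint angles; "qvel": joint speeds; "tau": joint torques, N m; "tcp_pos": TCP position; "eef_rot": TCP orientation; "contact_force": force on the tool from outside, world axes, zero at the start; "moment": the same for the moment, N m; "width": finger opening in mm; "finger_force": force on a finger pad.
Only numpy, scipy, OpenCV 4.12 (cv2) and the standard library are available. Lean on these libraries where they do the work, as an engineer would, in place of code of your own. Each camera call takes 0.05 s, during which the arm holds its last target. There are 200 camera calls.

## Working session

There is one attempt and no reset: what is moved stays moved. The work goes in short steps, each a Python script; the robot and the scene stay as the last script left them, time stands still between calls to the robot, and variables do not carry over. Pictures are saved under pics/ and viewed, at most 14 in all, crops included, and the job is handed in when it is done.

```bash
ls; mkdir -p pics
python3 - <<'E'
from plant import bot
import cv2,numpy as np
np.set_printoptions(precision=4,suppress=True)
for n in("scene","side"):
    cv2.imwrite(f"pics/{n}0.png",bot.camera(n)[:,:,::-1])
for n in("scene","side","wrist"): print(n,bot.get_calibration(n))
s=bot.read_state();print({k:s[k] for k in("t","tcp_pos","eef_rot","width")})
cv2.imwrite("pics/wrist0.png",bot.camera("wrist")[:,:,::-1])
E
```

```text
pics
scene {'fx': 525.3806304195263, 'fy': 525.3806304195263, 'cx': 319.59089236001273, 'cy': 240.5093389612083, 'distortion': array([-0.1308,  0.    ,  0.    ,  0.    ,  0.    ]), 'view': array([[    0.7908,     0.6121,     0.0078,  -405.5167],
       [   -0.4647,     0.592 ,     0.6584,   168.7204],
       [    0.3984,    -0.5243,     0.7526, -1250.458 ],
       [    0.    ,     0.    ,     0.    ,     1.    ]])}
side {'fx': 453.55264579953587, 'fy': 453.55264579953587, 'cx': 313.1731861720478, 'cy': 237.15093361945648, 'distortion': array([0.0192, 0.    , 0.    , 0.    , 0.    ]), 'view': array([[   0.8852,   -0.4652,    0.0107, -465.8863],
       [   0.3416,    0.6654,    0.6638, -242.2893],
       [  -0.3159,   -0.5839,    0.7478, -677.7482],
       [   0.    ,    0.    ,    0.    ,    1.    ]])}
wrist {'fx': 355.72402973328207, 'fy': 355.72402973328207, 'cx': 318.13342386345596, 'cy': 232.28056493377363, 'distortion': array([-0.0052,  0.    ,  0.    ,  0.    ,  0.    ]), 'T_tool_cam': array([[   0.0003,    0.965 ,    0.2621,   69.7451],
       [   1.    ,   -0.0002,   -0.0005,   -0.2534],
       [  -0.0004,    0.2621,   -0.965 , -181.6522],
       [   0.    ,    0.    ,    0.    ,    1.    ]])}
{'t': 0.1, 'tcp_pos': array([258.2173, 623.1363, 201.5183]), 'eef_rot': array([ 0.9808, -0.1952, -0.0001,  0.0007]), 'width': 87.68638700710045}
```

View pics/scene0.png

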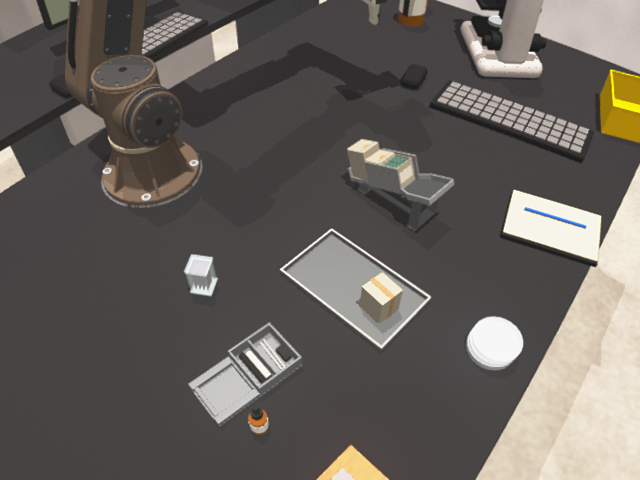

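View pics/side0.png

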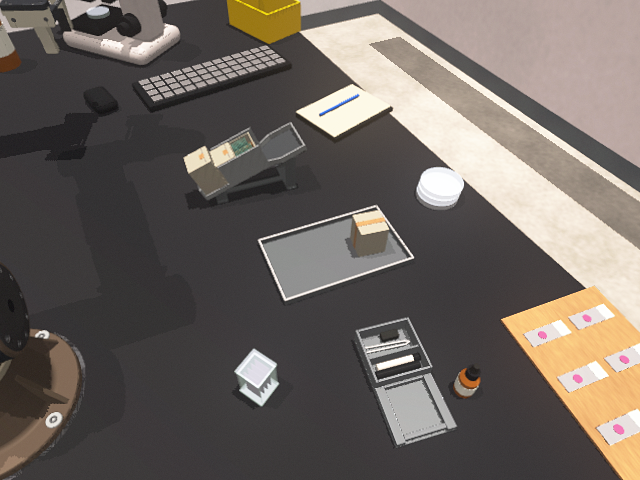

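The scene view shows the lane at around (400,180), the tray at (355,287), the organiser recess at (223,388), the jar at (201,273) and the bottle at (258,420). The side view agrees. I'll do a rough localisation first, then refine it with the wrist camera.

```bash
cat > h.py <<'E'
from plant import bot
import cv2,numpy as np
from scipy.spatial.transform import Rotation as R
np.set_printoptions(precision=3,suppress=True)
def cam(name,state=None):
    c=bot.get_calibration(name)
    K=np.array([[c["fx"],0,c["cx"]],[0,c["fy"],c["cy"]],[0,0,1]])
    if name=="wrist":
        T=np.eye(4);T[:3,:3]=R.from_quat(state["eef_rot"]).as_matrix();T[:3,3]=state["tcp_pos"]
        T=T@c["T_tool_cam"]
    else: T=np.linalg.inv(c["view"])
    return K,np.array(c["distortion"]),T
def rays(px,C):
    K,d,T=C
    u=cv2.undistortPoints(np.array(px,float).reshape(-1,1,2),K,d).reshape(-1,2)
    v=np.c_[u[:,0],-u[:,1],-np.ones(len(u))]
    return T[:3,3],v@T[:3,:3].T
def onz(px,C,z):
    o,v=rays(px,C); return o+v*((np.asarray(z)-o[2])/v[:,2])[:,None]
def tri(pa,Ca,pb,Cb):
    o1,a=rays(pa,Ca);o2,b=rays(pb,Cb);out=[]
    for x,y in zip(a,b):
        x=x/np.linalg.norm(x);y=y/np.linalg.norm(y)
        s=np.linalg.lstsq(np.c_[x,-y],o2-o1,rcond=None)[0]
        p,q=o1+s[0]*x,o2+s[1]*y; out.append(np.r_[(p+q)/2,np.linalg.norm(p-q)])
    return np.array(out)
def proj(P,C):
    K,d,T=C; p=(np.atleast_2d(P)-T[:3,3])@T[:3,:3]
    p=p*[1,-1,-1]
    return cv2.projectPoints(p,np.zeros(3),np.zeros(3),K,d)[0].reshape(-1,2)
E
python3 - <<'E'
from h import *
A=cam("scene");B=cam("side")
print("tray sc",onz([(332,231),(429,296),(380,344),(281,269)],A,14)[:,:2])
print("tray si",onz([(377,207),(412,257),(286,298),(259,241)],B,14)[:,:2])
print("recess corners sc",onz([(190,385),(230,359),(260,390),(220,420)],A,14)[:,:2])
print("recess si",onz([(376,388),(432,374),(455,428),(400,443)],B,14)[:,:2])
print("jar",onz([(201,262)],A,70),onz([(257,368)],B,70))
print("bottle",onz([(259,430)],A,5),onz([(465,392)],B,5))
print("lane top end",tri([(453,182),(435,200)],A,[(290,125),(304,150)],B))
print("new top",onz([(382,276),(363,291),(382,306),(401,292)],A,67))
print("cams",A[2][:3,3],B[2][:3,3])
E
```

```text
tray sc [[467.886 100.56 ]
 [714.585  81.09 ]
 [697.95  -63.739]
 [449.399 -42.997]]
tray si [[715.433  76.543]
 [700.864 -65.531]
 [451.779 -40.282]
 [461.966 101.876]]
recess corners sc [[ 489.959 -328.835]
 [ 508.753 -250.109]
 [ 588.674 -261.181]
 [ 573.084 -341.398]]
recess si [[ 502.438 -247.567]
 [ 590.858 -268.385]
 [ 569.851 -347.715]
 [ 489.076 -328.613]]
jar [[ 351.359 -154.976   70.   ]] [[ 350.344 -162.94    70.   ]]
bottle [[ 630.72  -312.231    5.   ]] [[ 621.669 -311.71     5.   ]]
lane top end [[628.583 303.743 100.365   1.14 ]
 [623.928 233.77   90.486  11.278]]
new top [[634.797  28.749  67.   ]
 [626.472 -20.583  67.   ]
 [671.335 -26.682  67.   ]
 [681.754  19.583  67.   ]]
cams [ 897.231 -507.31   833.168] [ 281.055 -451.231  672.678]
```

View pics/wrist0.png

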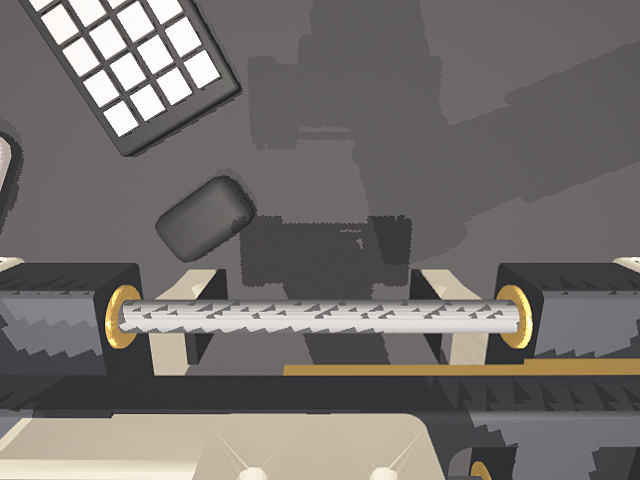

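```bash
cat >> h.py <<'E'
def down(yaw):  # tool z down, tool x at yaw
    return (R.from_euler('z',yaw)*R.from_quat([1,0,0,0])).as_quat()
E
python3 - <<'E'
from h import *
import pickle
p=np.array(bot.read_state()["tcp_pos"]);
st={}
for n,P in dict(lane=(460,240,330),tray=(450,20,330),org=(430,-300,320)).items():
    print(n,bot.solve_ik(P,down(0)))
    bot.move_ptp(P,down(0)); bot.pause(0.3)
    s=bot.read_state(); im=bot.camera("wrist"); st[n]=(s,im)
    cv2.imwrite(f"pics/w_{n}.png",im[:330,:,::-1]); print(s["t"],s["tcp_pos"])
pickle.dump(st,open("st.pkl","wb"))
E
```

```text
lane [ 0.86   0.039 -0.108  0.    -1.424  0.711]
2.1083 [459.895 240.451 329.696]
tray [ 0.484 -0.085 -0.228  0.    -1.428  1.087]
3.3417 [450.152  20.749 329.757]
org [-0.235  0.051 -0.116  0.    -1.403  1.805]
4.9083 [ 430.4   -299.274  320.183]
```

View pics/w_lane.png

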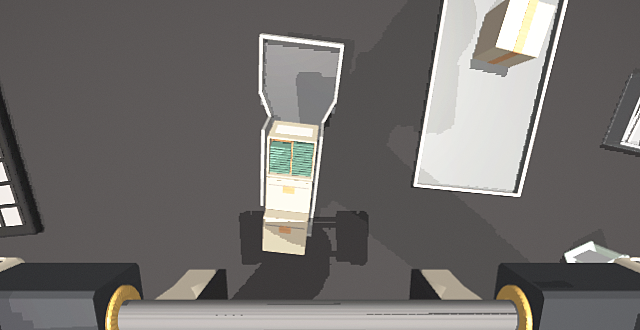

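View pics/w_tray.png

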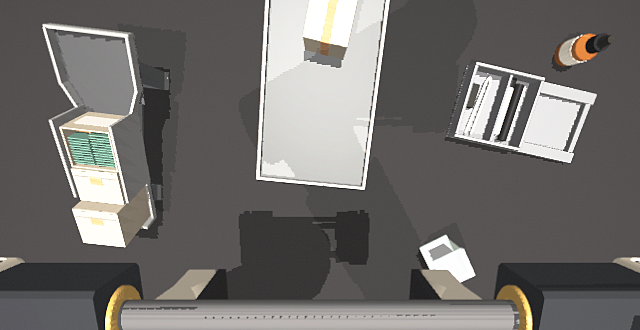

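View pics/w_org.png

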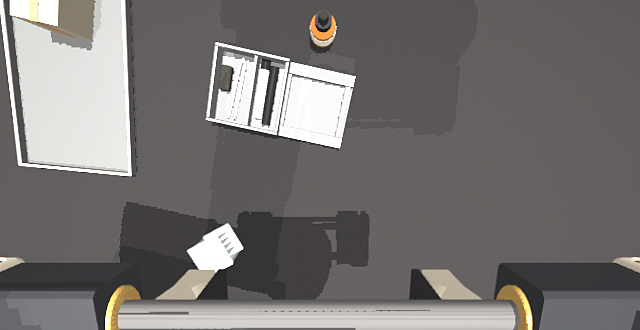

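The wrist views are clear:
- **w_lane:** the loading-end corners are at (261,35) and (343,44), and the tall carton's front edge runs (263,250)-(306,255).
- **w_tray:** the tray's near corners are at (257,182) and (364,189).
- **w_org:** the organiser's recess-end corners are at (355,74) and (340,148), and the compartment end is at (218,43) and (207,121).

Next I'll refine the corners and measure.

Run:
```python
from h import *
import pickle
st=pickle.load(open("st.pkl","rb"))
C={k:cam("wrist",v[0]) for k,v in st.items()}
G={k:cv2.cvtColor(v[1],cv2.COLOR_RGB2GRAY) for k,v in st.items()}
for n in("scene","side"):
    G[n]=cv2.imread(f"pics/{n}0.png",0);C[n]=cam(n)
def sub(n,pts,w=4):
    p=np.array(pts,np.float32).reshape(-1,1,2).copy()
    cv2.cornerSubPix(G[n],p,(w,w),(-1,-1),(cv2.TERM_CRITERIA_EPS+cv2.TERM_CRITERIA_MAX_ITER,50,.01));return p.reshape(-1,2)
L=sub("lane",[(261,35),(343,44)]);T=sub("tray",[(43,25),(129,24)])
print("lane end",L,T);print(tri(L,C["lane"],T,C["tray"]))
L=sub("lane",[(263,250),(306,255)]);T=sub("tray",[(82,243),(124,247)])
print("tall front top",L,T);print(tri(L,C["lane"],T,C["tray"]))
L=sub("lane",[(270,177),(312,182)],3);print("short back?",L)
L=sub("lane",[(414,187),(520,196)]);T=sub("tray",[(257,182),(364,189)]);O=sub("org",[(18,164),(131,176)])
print("tray",onz(L,C["lane"],14),onz(T,C["tray"],14),onz(O,C["org"],14))
S=sub("scene",[(332,231),(429,296),(380,344),(281,269)]);D=sub("side",[(259,241),(377,207),(412,257),(286,298)])
print(S,D);print(onz(S,C["scene"],14),onz(D,C["side"],14),tri(S,C["scene"],D,C["side"]))
O=sub("org",[(355,74),(340,148),(218,43),(207,121)]);T=sub("tray",[(596,93),(571,161)])
print("org",O,T);print(onz(O,C["org"],[14,14,32,32]),tri(O[:2],C["org"],T,C["tray"]))
# crops
im=st["org"][1];a=cv2.resize(im[30:160,195:365],None,fx=4,fy=4,interpolation=cv2.INTER_CUBIC)
cv2.imwrite("pics/c_org.png",a[:,:,::-1])
im=st["lane"][1];a=cv2.resize(im[25:265,240:360],None,fx=2.4,fy=2.4,interpolation=cv2.INTER_CUBIC)
im=st["tray"][1];b=cv2.resize(im[15:255,35:175],None,fx=2.4,fy=2.4,interpolation=cv2.INTER_CUBIC)
cv2.imwrite("pics/c_lane.png",np.hstack([a,b])[:,:,::-1])
```

```text
lane end [[259.54   33.709]
 [343.476  43.918]] [[ 42.142  23.823]
 [132.444  24.773]]
[[629.314 300.306 110.563   0.593]
 [626.811 213.841  99.665   7.948]]
tall front top [[262.15  250.25 ]
 [303.914 254.406]] [[ 82.795 242.221]
 [125.125 246.742]]
[[393.49  309.51   94.442   0.156]
 [387.996 258.136  94.591   0.203]]
short back? [[270. 177.]
 [312. 182.]]
tray [[461.758 107.979  14.   ]
 [448.245 -43.687  14.   ]] [[461.236 107.601  14.   ]
 [447.326 -43.007  14.   ]] [[461.94  106.898  14.   ]
 [447.502 -44.147  14.   ]]
[[331.193 228.429]
 [430.441 296.621]
 [380.    344.   ]
 [279.599 268.939]] [[257.966 239.407]
 [377.67  206.646]
 [413.591 257.358]
 [284.378 300.556]]
[[462.139 105.382  14.   ]
 [717.528  81.531  14.   ]
 [697.95  -63.739  14.   ]
 [447.118 -44.596  14.   ]] [[461.805 106.544  14.   ]
 [717.238  76.787  14.   ]
 [703.004 -67.599  14.   ]
 [447.032 -43.758  14.   ]] [[461.827 106.117  13.788   0.929]
 [717.897  79.273  13.911   3.782]
 [699.679 -68.991  19.943   3.58 ]
 [447.003 -44.19   14.014   0.722]]
org [[355.448  75.992]
 [339.188 148.082]
 [215.353  42.137]
 [205.598 118.908]] [[596.655  94.092]
 [569.769 162.638]]
[[ 573.743 -346.199   14.   ]
 [ 484.425 -327.054   14.   ]
 [ 608.383 -175.663   32.   ]
 [ 520.597 -156.984   32.   ]] [[ 573.86  -346.314   12.763    0.138]
 [ 484.541 -327.132   12.812    0.309]]
```

View pics/c_lane.png

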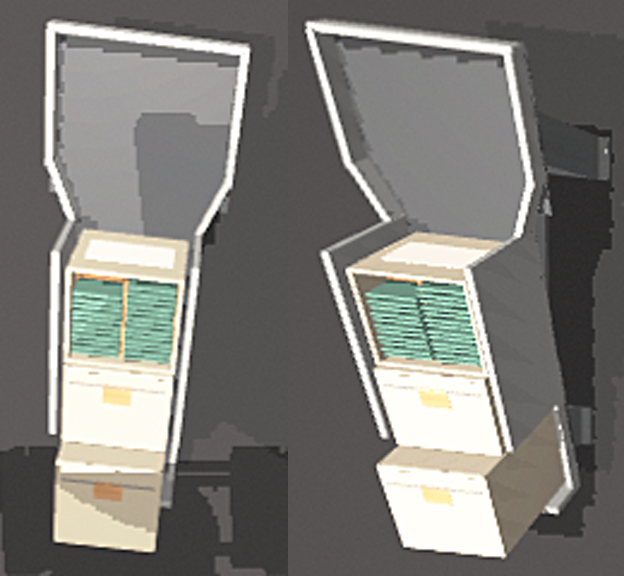

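View pics/c_org.png

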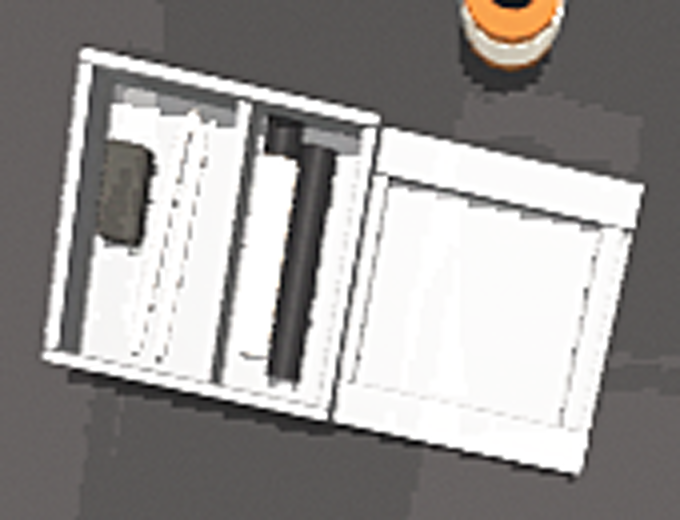

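The crops confirm a few points. In c_lane the loading-end corners are about (259.5,33.7) and (343.5,44) in w_lane, and (42.9,24.2) and (128.7,33.7) in w_tray. In c_org the recess floor spans roughly (385,180) to (580,430) in crop pixels. Next I'll check these points against the frames and test reachability.

```bash
cat >> h.py <<'E'
def frame(x,y,yawdeg):
    T=np.eye(4);T[:3,:3]=R.from_euler('z',yawdeg,degrees=True).as_matrix();T[:3,3]=[x,y,0];return T
LANE=frame(521.0,269.9,-6.1);TRAY=frame(582.0,19.4,-5.6);ORG=frame(538.0,-293.0,-11.9)
SL=np.eye(4);SL[:3,:3]=R.from_euler('y',-20,degrees=True).as_matrix();SL[:3,3]=[-105,0,24]
SLOPE=LANE@SL          # origin at stop on floor, x uphill along floor, z square to floor
FLIP=R.from_quat([1,0,0,0])
def pose(F,x,y,z):     # tool pose in frame F, tool z along -z of F, tool x along x of F
    return (F@[x,y,z,1])[:3],(R.from_matrix(F[:3,:3])*FLIP).as_quat()
E
python3 - <<'E'
from h import *
import pickle
st=pickle.load(open("st.pkl","rb"));C={k:cam("wrist",v[0]) for k,v in st.items()}
inv=np.linalg.inv
loc=lambda F,P:(np.c_[P[:,:3],np.ones(len(P))]@inv(F).T)[:,:3]
P=tri([(259.5,33.7),(343.5,44)],C["lane"],[(42.9,24.2),(128.7,33.7)],C["tray"]);print(P,loc(SLOPE,P))
q=lambda x,y:(195+x/4,30+y/4)
P=onz([q(385,180),q(600,230),q(567,425),q(357,385)],C["org"],4);print("recess",loc(ORG,P))
P=onz([q(385,180),q(600,230),q(567,425),q(357,385)],C["org"],14);print("recess14",loc(ORG,P))
# new carton: colour mask of top face in scene/side
for n in("scene","side"):
    im=cv2.imread(f"pics/{n}0.png");Cn=cam(n)
    ctr=proj((TRAY@[75,-5,40,1])[:3],Cn)[0].astype(int)
    hsv=cv2.cvtColor(im,cv2.COLOR_BGR2HSV)
    m=((hsv[...,1]>35)&(hsv[...,2]>190)).astype(np.uint8)
    box=np.zeros_like(m);box[ctr[1]-40:ctr[1]+40,ctr[0]-40:ctr[0]+40]=1
    m=cv2.morphologyEx(m*box,cv2.MORPH_CLOSE,np.ones((5,5)))
    c=max(cv2.findContours(m,0,2)[0],key=cv2.contourArea);a=cv2.minAreaRect(c)
    t=cv2.approxPolyDP(c,4,True).reshape(-1,2);print(n,cv2.contourArea(c),t.tolist())
    print(loc(TRAY,onz(t,Cn,67)), onz([np.mean(t,0)],Cn,67))
for nm,F,x,y,z in[("tall",SLOPE,25,0,30),("tallup",SLOPE,25,0,150),("short",SLOPE,21,0,24),("open",SLOPE,23,0,32),("load",SLOPE,180,0,22),("loadup",SLOPE,180,0,150),("t1",TRAY,-82,0,33),("t2",TRAY,-20,0,30),("new",TRAY,75,-5,30),("t1u",TRAY,-82,0,200),("org",ORG,0,0,36),("orgu",ORG,0,0,200)]:
    p,o=pose(F,x,y,z);s=bot.solve_ik(p,o);print(nm,p,s)
E
```

```text
[[629.491 300.541 109.239   0.906]
 [620.535 214.768 108.436   0.313]] [[226.132  41.997   8.404]
 [226.054 -44.243   7.578]]
recess [[ 31.466  36.336   4.   ]
 [ 31.206 -35.239   4.   ]
 [-31.093 -38.309   4.   ]
 [-33.094  33.488   4.   ]]
recess14 [[ 30.115  35.339  14.   ]
 [ 29.86  -34.799  14.   ]
 [-31.188 -37.807  14.   ]
 [-33.148  32.548  14.   ]]
scene 190.5 [[381, 272], [399, 287], [397, 293], [380, 283], [378, 274], [366, 283], [377, 286], [386, 302], [380, 303], [363, 287], [383, 304], [402, 289]]
[[ 44.435  20.42   67.   ]
 [ 89.803  16.238  67.   ]
 [ 95.365   3.21   67.   ]
 [ 59.062  -0.515  67.   ]
 [ 43.353  12.969  67.   ]
 [ 40.567 -18.077  67.   ]
 [ 59.376  -9.51   67.   ]
 [ 93.199 -25.651  67.   ]
 [ 86.815 -34.621  67.   ]
 [ 42.42  -28.686  67.   ]
 [ 92.016 -32.63   67.   ]
 [ 96.505  16.444  67.   ]] [[651.461   5.633  67.   ]]
side 539.0 [[378, 210], [353, 215], [361, 234], [388, 229]]
[[ 94.608  16.339  67.   ]
 [ 44.949  21.748  67.   ]
 [ 37.77  -26.776  67.   ]
 [ 88.869 -33.829  67.   ]] [[647.446   6.87   67.   ]]
tall [429.751 279.652  60.741] [ 1.107  0.113 -1.013  0.824 -0.452 -0.393]
tallup [388.941 284.013 173.504] [ 1.322 -0.084 -0.82   0.472 -0.841 -0.177]
short [428.054 279.833  53.735] None
open [427.202 279.924  61.937] [ 1.116  0.108 -1.013  0.815 -0.458 -0.392]
load [577.3   263.883 106.237] [ 0.874  0.216 -0.7    0.593 -0.533  0.094]
loadup [533.769 268.535 226.518] [ 0.988  0.046 -0.548  0.414 -0.856  0.222]
t1 [500.391  27.402  33.   ] [ 0.447  0.258 -0.582  0.    -0.731  1.026]
t2 [562.095  21.352  30.   ] [ 0.386  0.348 -0.45   0.    -0.772  1.087]
new [656.154   7.105  30.   ] [ 0.307  0.475 -0.233  0.    -0.863  1.166]
t1u [500.391  27.402 200.   ] [ 0.447  0.072 -0.366  0.    -1.133  1.026]
org [ 538. -293.   36.] [-0.18   0.409 -0.33   0.    -0.831  1.543]
orgu [ 538. -293.  200.] [-0.18   0.259 -0.136  0.    -1.176  1.543]
```

The frames fit the given sizes. The 20° tool tilt sits on a joint limit at the pick end, so I'll test a smaller tool tilt, which works because the pads close on the carton's sides along y.

```bash
cat >> h.py <<'E'
LANE=frame(520.9,269.4,-6.3);SLOPE=LANE@SL
NEW=(74.0*0+68.5,-6.5) # new carton centre in tray frame, from side/scene top corners
def pose(F,x,y,zg,d=10): # grasp point at (x,y,zg) of F; tool leaned d deg towards +x of F
    r=R.from_matrix(F[:3,:3])*R.from_euler('y',d,degrees=True)
    g=(F@[x,y,zg,1])[:3]
    return g+r.apply([0,0,-19]),(r*FLIP).as_quat()
E
python3 - <<'E'
from h import *
for d in(8,10,12):
  print(d)
  for nm,F,x,y,z in[("tall",SLOPE,25,0,48),("tallup",SLOPE,25,0,160),("short",SLOPE,21,0,42),("open",SLOPE,23,0,50),("openup",SLOPE,23,0,140),("load",SLOPE,183,0,42),("loadup",SLOPE,183,0,150),("t1",TRAY,-82,0,51),("t2",TRAY,-20,0,45),("new",TRAY,*NEW,47),("t1u",TRAY,-82,0,200),("org",ORG,0,0,54),("orgu",ORG,0,0,180)]:
    p,o=pose(F,x,y,z,d);s=bot.solve_ik(p,o);print(nm,p,s)
E
```

```text
8
tall [427.493 279.712  59.071] [ 1.107  0.151 -0.813  0.373 -0.565  0.042]
tallup [389.418 283.916 164.317] [ 1.215 -0.028 -0.683  0.264 -0.882  0.081]
short [425.797 279.899  52.065] [ 1.108  0.16  -0.828  0.387 -0.543  0.024]
open [424.945 279.994  60.266] [ 1.113  0.147 -0.814  0.371 -0.569  0.038]
openup [394.349 283.371 144.839] [ 1.201 -0.001 -0.71   0.277 -0.827  0.075]
load [577.108 263.195 107.472] [ 0.839  0.267 -0.478  0.259 -0.719  0.436]
loadup [540.393 267.248 208.959] [ 0.902  0.128 -0.389  0.218 -0.953  0.441]
t1 [497.76   27.66   32.185] [ 0.392  0.339 -0.437 -0.082 -0.921  1.135]
t2 [559.464  21.61   26.185] [ 0.342  0.429 -0.306 -0.072 -0.963  1.176]
new [646.907   6.505  28.185] [ 0.277  0.545 -0.098 -0.059 -1.059  1.228]
t1u [497.76   27.66  181.185] [ 0.393  0.179 -0.266 -0.069 -1.25   1.106]
org [ 535.413 -292.455   35.185] [-0.183  0.484 -0.211 -0.004 -1.015  1.548]
orgu [ 535.413 -292.455  161.185] [-0.183  0.37  -0.075 -0.004 -1.265  1.547]
10
tall [426.846 279.784  58.944] [ 1.09   0.163 -0.763  0.29  -0.601  0.135]
tallup [388.771 283.987 164.19 ] [ 1.18
[... 1150 characters left out ...]
  0.217 -0.642  0.215]
openup [393.051 283.515 144.608] [ 1.148  0.026 -0.632  0.173 -0.877  0.204]
load [575.81  263.338 107.242] [ 0.808  0.296 -0.384  0.153 -0.812  0.552]
loadup [539.094 267.391 208.728] [ 0.864  0.161 -0.306  0.135 -1.029  0.532]
t1 [496.46   27.787  32.415] [ 0.369  0.38  -0.37  -0.111 -1.011  1.172]
t2 [558.164  21.737  26.415] [ 0.323  0.47  -0.238 -0.098 -1.057  1.206]
new [645.607   6.632  28.415] [ 0.263  0.585 -0.025 -0.08  -1.158  1.249]
t1u [496.46   27.787 181.415] [ 0.369  0.225 -0.206 -0.097 -1.329  1.136]
org [ 534.135 -292.185   35.415] [-0.184  0.524 -0.152 -0.006 -1.104  1.55 ]
orgu [ 534.135 -292.185  161.415] [-0.184  0.413 -0.019 -0.005 -1.348  1.548]
```

```bash
cat >> h.py <<'E'
def go(F,x,y,z,v=None):
    p,o=pose(F,x,y,z)
    bot.move_ptp(p,o) if v is None else bot.line_to(p,v,ori=o)
def rep(m):
    s=bot.read_state();print(m,"t %.1f w %.1f ff %s cf %s tcp %s"%(s["t"],s["width"],np.round(s["finger_force"],1),np.round(s["contact_force"],1),np.round(s["tcp_pos"],1)))
def pick(F,x,y,zg,up,grip=20,open=80):
    go(F,x,y,up); bot.move_gripper(open); go(F,x,y,zg,120); rep("at")
    bot.move_gripper(30,grip); rep("grip"); go(F,x,y,up,120); rep("lifted")
def place(F,x,y,zg,up,open=70):
    go(F,x,y,up); go(F,x,y,zg+12,150); go(F,x,y,zg,40); rep("down")
    bot.move_gripper(open); rep("rel"); go(F,x,y,up,200)
E
python3 - <<'E'
from h import *
pick(SLOPE,25,0,48,160)
place(TRAY,-82,0,3+48+1,180)
rep("up")
go(SLOPE,-20,0,250); bot.pause(.2)
s=bot.read_state();im=bot.camera("wrist");cv2.imwrite("pics/w2.png",im[:330,:,::-1])
import pickle;pickle.dump((s,im),open("st2.pkl","wb"))
E
```

```text
at t 8.6 w 80.1 ff 0.0 cf [-0.6 -0.1  0.6] tcp [427.  280.2  59.4]
grip t 9.2 w 51.9 ff 20.0 cf [-2.8 -0.5  4.4] tcp [426.9 279.9  59.2]
lifted t 10.3 w 51.9 ff 20.0 cf [ 0.4 -0.5 -2. ] tcp [388.5 283.4 163.3]
down t 12.8 w 51.9 ff 20.0 cf [-0.4  0.3 -3.1] tcp [497.   27.6  33.2]
rel t 13.3 w 70.0 ff 0.0 cf [-0.5  0.1 -0.7] tcp [497.2  27.8  33.4]
up t 14.1 w 70.1 ff 0.0 cf [ 0.2 -0.4 -0.4] tcp [496.4  27.7 160.3]
```

View pics/w2.png

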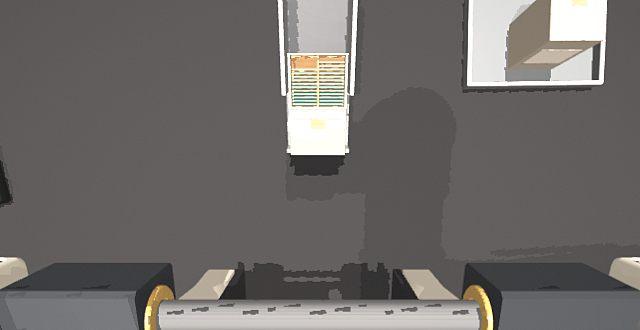

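The short and open cartons slid squarely to the stop: the short carton's front top edge is at (289..347,154), centred on the lane at column 318. The tall carton stands on the tray.

Run:
```python
from h import *
import pickle
s,im=pickle.load(open("st2.pkl","rb"));C=cam("wrist",s)
o,v=rays([(289,154),(347,154),(289,107),(348,107)],C);T=np.linalg.inv(SLOPE)
o=(T@np.r_[o,1])[:3];v=v@T[:3,:3].T
P=o+v*((58-o[2])/v[:,2])[:,None];print(P)
x=float(P[:,0].mean());print(x)
assert 15<x<27 and abs(P[:,1].mean())<5
pick(SLOPE,21,0,42,150)
place(TRAY,-20,0,3+42+1,180)
go(SLOPE,-20,0,250); bot.pause(.2)
s=bot.read_state();im=bot.camera("wrist");cv2.imwrite("pics/w3.png",im[:330,:,::-1])
pickle.dump((s,im),open("st3.pkl","wb"))
```

```text
[[  0.321  27.36   58.   ]
 [  0.252 -28.105  58.   ]
 [ 42.966  25.849  58.   ]
 [ 42.913 -27.579  58.   ]]
21.613214540022483
at t 17.7 w 79.7 ff 0.0 cf [-0.3 -0.1  0.4] tcp [425.3 280.3  52.4]
grip t 18.3 w 51.8 ff 20.0 cf [-1.9 -0.3  4. ] tcp [425.2 280.1  52.2]
lifted t 19.3 w 51.7 ff 20.0 cf [-0.2  0.9 -1.3] tcp [388.2 283.5 152.6]
down t 22.0 w 51.5 ff 20.0 cf [-0.1 -0.5 -1.2] tcp [558.7  21.6  27.1]
rel t 22.5 w 69.7 ff 0.0 cf [-0.3 -0.  -0.2] tcp [558.8  21.7  27.3]
```

View pics/w3.png

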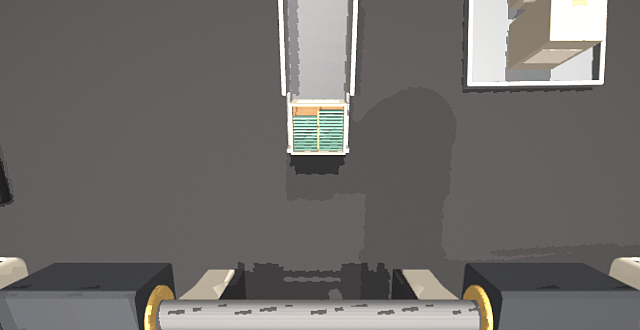

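The open carton stands at the stop with its top spanning (289..348, 103..154). I'll move it to the recess.

Run:
```python
from h import *
pick(SLOPE,23,0,50,140,grip=15)
place(ORG,0,0,4+50+1,180,open=64)
go(ORG,-110,0,300); bot.pause(.2)
cv2.imwrite("pics/w4.png",bot.camera("wrist")[:330,:,::-1])
rep("end")
```

```text
at t 26.9 w 79.7 ff 0.0 cf [ 0.7 -0.2  0.2] tcp [424.4 280.4  60.6]
grip t 27.9 w 30.0 ff 3.0 cf [-2.4  0.2  5.5] tcp [424.5 280.4  60.6]
lifted t 28.8 w 30.1 ff 0.0 cf [-0.3 -0.6 -0.5] tcp [393.5 283.  144. ]
down t 32.3 w 29.9 ff 0.0 cf [ 0.3 -0.1 -0.1] tcp [ 534.6 -292.3   36.1]
rel t 33.1 w 63.4 ff 0.0 cf [ 0.9 -0.8 -0.5] tcp [ 534.8 -292.3   36.3]
end t 34.8 w 63.9 ff 0.0 cf [0.5 0.4 0.6] tcp [ 427.3 -269.6  279.7]
```

View pics/w4.png

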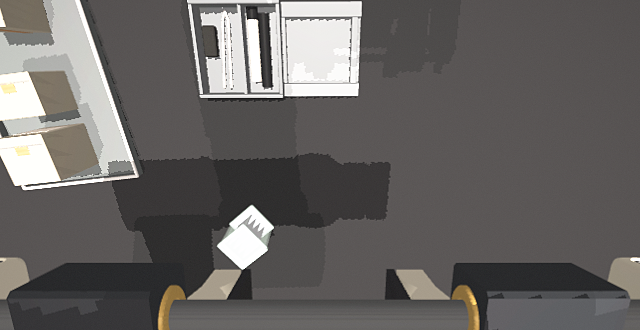

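The recess at (320,50) is still empty. The gripper closed to 30 mm without holding the carton, and I should have checked the width before moving on. I'll look at the lane.

Run:
```python
from h import *
import pickle
bot.move_gripper(80);go(SLOPE,-20,0,250); bot.pause(.2)
s=bot.read_state();im=bot.camera("wrist");a=cv2.resize(im[40:200,260:380],None,fx=3,fy=3,interpolation=cv2.INTER_CUBIC)
C=bot.camera("side");D=bot.camera("scene");pickle.dump((s,im,C,D),open("st4.pkl","wb"))
b=cv2.resize(C[110:210,175:315],None,fx=3,fy=3,interpolation=cv2.INTER_CUBIC)
b=np.vstack([b,np.zeros((180,420,3),np.uint8)])
cv2.imwrite("pics/w5.png",np.hstack([a,b])[:,:,::-1])
```

```text
(no output)
```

View pics/w5.png

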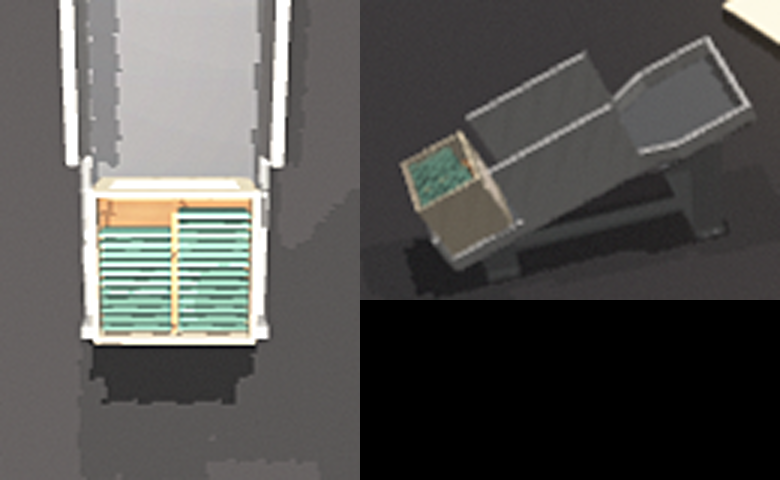

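The open carton is untouched at the stop (crop (95..265,180..340)). The pads evidently passed above the part that can be gripped. I'll probe lower, closing only to 47 mm, to find the highest grasp that holds.

Run:
```python
from h import *
go(SLOPE,23,0,140)
for z in(47,44,41,38,35,32):
    bot.move_gripper(78); go(SLOPE,23,0,z,120); bot.move_gripper(47,15); rep(z)
    if bot.read_state()["width"]>50: break
```

```text
47 t 40.1 w 51.3 ff 15.0 cf [-1.4 -0.1  3.8] tcp [425.4 280.1  57.6]
```

It grips at 47. For a firmer hold I'll take 44 and place the carton a quarter turn round, so the fingers straddle only the 14 mm rim in organiser x. The gripper body then stays above the 79 mm bottle and the compartments.

```bash
cat >> h.py <<'E'
Rz=np.eye(4);Rz[:3,:3]=R.from_euler('z',-90,degrees=True).as_matrix()
ORGQ=ORG@Rz
E
python3 - <<'E'
from h import *
for z in(49,150): p,o=pose(ORGQ,0,0,z);print(p,bot.solve_ik(p,o))
p,o=pose(ORGQ,0,0,49);assert bot.solve_ik(p,o) is not None
bot.move_gripper(70);go(SLOPE,23,0,44,60);bot.move_gripper(46,20);rep("grip")
assert bot.read_state()["width"]>50
go(SLOPE,23,0,130,100);rep("lift")
assert bot.read_state()["width"]>50
go(ORGQ,0,0,190);rep("above")
s=bot.read_state();im=bot.camera("wrist");cv2.imwrite("pics/w6.png",im[:,:,::-1])
E
```

```text
[ 538.68  -289.772   30.289] [-0.3    0.452 -0.199 -0.215 -0.947  0.22 ]
[ 538.68  -289.772  131.289] [-0.298  0.35  -0.106 -0.192 -1.139  0.173]
grip t 41.4 w 51.4 ff 20.0 cf [-0.8  0.5  0.3] tcp [426.4 279.9  54.5]
lift t 42.4 w 51.2 ff 20.0 cf [ 0.5 -0.  -1.9] tcp [396.9 282.6 134.7]
above t 44.5 w 51.9 ff 20.0 cf [ 0.5  0.  -1.7] tcp [ 539.  -288.8  171.3]
```

Run:
```python
from h import *
go(ORGQ,0,0,62,120);go(ORGQ,0,0,49,40);rep("down")
bot.move_gripper(64);rep("rel");go(ORGQ,0,0,190,150)
import pickle
go(ORG,-110,0,300); bot.pause(.2)
s=bot.read_state();im=bot.camera("wrist");pickle.dump((s,im),open("st5.pkl","wb"))
cv2.imwrite("pics/w7.png",im[:330,:,::-1]);rep("end")
```

```text
down t 46.3 w 51.7 ff 20.0 cf [ 0.2  0.1 -1.4] tcp [ 538.5 -289.7   30. ]
rel t 46.8 w 63.7 ff 0.0 cf [-0.5  0.7 -0.5] tcp [ 538.7 -289.8   30.4]
end t 49.4 w 64.2 ff 0.0 cf [ 0.9  0.5 -0.8] tcp [ 427.1 -269.7  280.9]
```

View pics/w7.png

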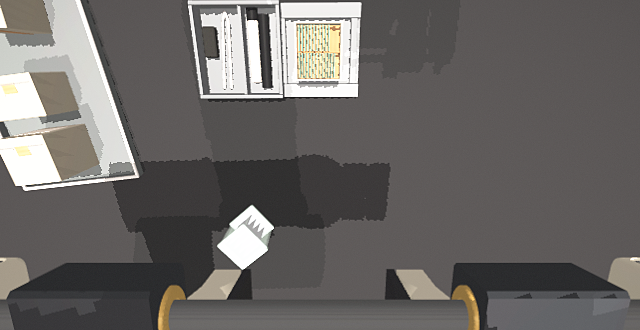

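The open carton stands in the recess at (297..342, 24..83), upright. I'll verify that numerically and then return the tall carton.

Run:
```python
from h import *
import pickle
s,im=pickle.load(open("st5.pkl","rb"));P=onz([(319.5,53.5)],cam("wrist",s),58)[0]
P=np.linalg.inv(ORG)@np.r_[P,1];print("open in org",P[:3]);assert abs(P[0])<11 and abs(P[1])<11
pick(TRAY,-82,0,51,180)
assert bot.read_state()["width"]>50
place(SLOPE,27,0,49,160,open=64)
go(SLOPE,-20,0,250); bot.pause(.2)
s=bot.read_state();im=bot.camera("wrist");rep("end")
# top face front edge of tall: bright mask near the lane
pickle.dump((s,im),open("st6.pkl","wb"))
C=cam("wrist",s);c=[(SLOPE@[x,y,76,1])[:3] for x,y in((0,26),(0,-26),(50,-26),(50,26))]
q=proj(c,C);print(q)
g=cv2.cvtColor(im,cv2.COLOR_RGB2GRAY)
w=im[int(q[:,1].min())-30:int(q[:,1].max())+30]
col=int(q[:,0].mean());row=int(q[:,1].mean());print("col",[int(v) for v in g[row-50:row+60:2,col-10]]);print("row",[int(v) for v in g[row,col-50:col+50:2]])
```

```text
open in org [-2.751 -1.271 58.   ]
at t 52.4 w 79.8 ff 0.0 cf [-0.6  0.4  0. ] tcp [497.7  27.9  32.9]
grip t 53.0 w 52.3 ff 20.0 cf [ 0.3 -0.1  1.7] tcp [497.2  27.7  32.5]
lifted t 54.2 w 51.8 ff 20.0 cf [-0.4 -0.6 -2.7] tcp [496.6  27.7 160.5]
down t 56.6 w 51.8 ff 20.0 cf [ 0.2  0.8 -2.3] tcp [428.3 279.5  60.4]
rel t 57.1 w 64.0 ff 0.0 cf [0.1 0.2 0.2] tcp [428.4 279.7  60.7]
end t 58.5 w 63.7 ff 0.0 cf [0.2 0.3 0.1] tcp [316.5 291.3 232.2]
[[288.464 158.384]
 [345.733 158.359]
 [347.691  99.884]
 [286.407  99.878]]
col [189, 187, 188, 188, 187, 188, 186, 183, 231, 254, 254, 216, 255, 255, 255, 255, 255, 249, 255, 255, 255, 255, 255, 255, 255, 255, 255, 255, 255, 255, 255, 254, 254, 254, 254, 254, 254, 254, 254, 255, 63, 52, 53, 53, 52, 52, 55, 54, 55, 52, 53, 50, 93, 88, 88]
row [98, 98, 97, 99, 98, 99, 99, 98, 99, 89, 245, 255, 255, 255, 255, 255, 255, 255, 255, 255, 255, 255, 255, 255, 255, 255, 255, 255, 255, 255, 255, 255, 255, 255, 255, 255, 255, 255, 255, 255, 122, 87, 87, 89, 87, 87, 88, 87, 88, 88]
```

The tall carton's front edge is at row 159 against 158.4 expected, so it is back at the stop. Next is the short carton, via the loading end.

```bash
cat >> h.py <<'E'
import pickle
def look(tag,C4,h):
    go(SLOPE,-20,0,250); bot.pause(.2)
    s=bot.read_state();im=bot.camera("wrist");pickle.dump((s,im),open(tag+".pkl","wb"))
    cv2.imwrite(f"pics/{tag}.png",im[:330,:,::-1]);rep("look")
    print(proj([(SLOPE@[x,0,h,1])[:3] for x in C4],cam("wrist",s)))
E
python3 - <<'E'
from h import *
pick(TRAY,-20,0,45,180)
assert bot.read_state()["width"]>50
place(SLOPE,184,0,43,150,open=64)
look("w8",(50,92),58)
E
```

```text
at t 61.8 w 80.2 ff 0.0 cf [ 0.2 -0.   0.4] tcp [559.4  21.8  27. ]
grip t 62.3 w 51.8 ff 20.0 cf [-0.1  0.1  1.9] tcp [558.9  21.6  26.5]
lifted t 63.6 w 51.6 ff 20.0 cf [-0.8 -0.2 -2.4] tcp [558.2  21.6 160.4]
down t 65.8 w 51.8 ff 20.0 cf [-0.  -1.  -1.2] tcp [577.  263.1 108.5]
rel t 66.3 w 64.0 ff 0.0 cf [0.1 0.5 0.4] tcp [577.1 263.3 108.8]
look t 68.2 w 63.9 ff 0.0 cf [-0.  -0.7 -0.2] tcp [316.8 291.8 232.9]
[[317.996  98.875]
 [317.958  46.203]]
```

View pics/w8.png

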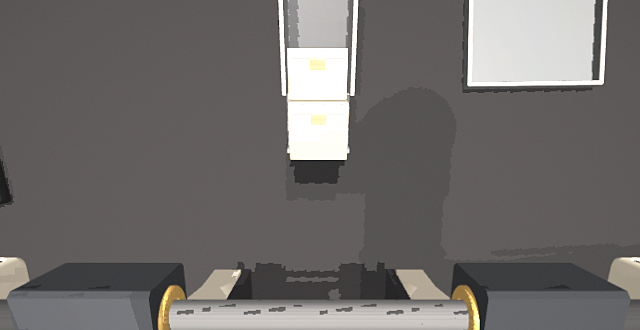

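The short carton is seated behind the tall one, with its back edge at row 48 against about 46 expected. Now the new carton. From the scene and side views it is at about tray (67.7,-6), yawed about -5° relative to the tray, and closing the gripper will square it up.

Run:
```python
from h import *
N=TRAY@frame(67.7,-6,-5)
pick(N,0,0,49,180,open=86)
assert bot.read_state()["width"]>50
place(SLOPE,186,0,47,150,open=64)
look("w9",(92,146),64)
s,im=pickle.load(open("w9.pkl","rb"))
# higher & further look for the new carton
go(SLOPE,60,0,270);bot.pause(.2)
s=bot.read_state();im=bot.camera("wrist");pickle.dump((s,im),open("w10.pkl","wb"));C=cam("wrist",s)
g=cv2.cvtColor(im,cv2.COLOR_RGB2GRAY).astype(int)
for h,xs in((64,(92,146)),(58,(50,92)),(76,(0,50))): print(h,proj([(SLOPE@[x,0,h,1])[:3] for x in xs],C))
for c in(300,318,336): print(c,[int(v) for v in g[0:260:3,c]])
hsv=cv2.cvtColor(im,cv2.COLOR_RGB2HSV)
print("side/scene check")
cv2.imwrite("pics/w10.png",im[:,:,::-1]);rep("end")
```

```text
at t 71.7 w 85.8 ff 0.0 cf [0.7 0.2 0.9] tcp [646.2   7.5  31.2]
grip t 72.4 w 51.9 ff 19.9 cf [0.9 0.4 0.4] tcp [645.7   7.6  30.4]
lifted t 73.6 w 51.9 ff 19.9 cf [ 0.1  0.1 -2. ] tcp [645.    7.4 160.3]
down t 75.9 w 51.8 ff 19.9 cf [ 0.4 -0.3 -0.8] tcp [577.4 263.1 113. ]
rel t 76.4 w 64.0 ff 0.0 cf [ 0.2 -0.4  0.4] tcp [577.6 263.2 113.2]
look t 78.2 w 63.7 ff 0.0 cf [ 0.9 -0.3 -0.6] tcp [316.8 291.8 233. ]
[[317.948  45.807]
 [317.895 -33.211]]
64 [[317.845 137.472]
 [317.897  77.274]]
58 [[317.807 177.423]
 [317.842 136.353]]
76 [[317.774 228.245]
 [317.814 182.603]]
300 [184, 182, 182, 181, 183, 183, 183, 181, 181, 183, 181, 179, 182, 179, 178, 179, 179, 177, 178, 178, 177, 176, 175, 175, 175, 175, 212, 255, 255, 255, 255, 255, 255, 255, 255, 255, 255, 255, 255, 255, 255, 255, 255, 255, 255, 255, 127, 255, 252, 254, 251, 251, 251, 251, 251, 251, 251, 251, 251, 254, 206, 228, 251, 251, 251, 252, 251, 251, 251, 251, 251, 251, 255, 255, 255, 255, 255, 58, 59, 91, 89, 91, 90, 91, 89, 90, 90]
318 [182, 182, 182, 182, 182, 182, 179, 180, 178, 178, 179, 179, 178, 178, 175, 177, 175,
[... 156 characters left out ...]
254, 231, 224, 229, 252, 251, 251, 251, 251, 251, 251, 254, 207, 227, 251, 251, 234, 230, 229, 232, 251, 251, 251, 251, 255, 255, 255, 255, 255, 57, 55, 92, 91, 90, 91, 90, 90, 88, 91]
336 [178, 179, 180, 178, 178, 180, 180, 177, 176, 176, 177, 176, 176, 177, 175, 173, 173, 175, 174, 174, 173, 170, 169, 169, 169, 167, 206, 255, 255, 255, 255, 255, 255, 255, 255, 255, 255, 255, 255, 255, 255, 255, 255, 251, 251, 251, 167, 254, 252, 254, 251, 251, 251, 251, 251, 251, 251, 251, 251, 254, 206, 227, 251, 251, 251, 253, 251, 251, 251, 251, 255, 255, 255, 255, 255, 255, 255, 97, 94, 91, 91, 91, 91, 90, 91, 90, 92]
side/scene check
end t 78.9 w 63.9 ff 0.0 cf [ 0.1  0.1 -0.1] tcp [383.5 284.3 279. ]
```

Every edge matches its expected row: the new carton's back edge is at 78 against 77.3, the new/short seam at 138 against 137, and the tall front at 230 against 228. Handing in.

```bash
python3 -c "
from plant import bot
bot.pause(0.5); print(bot.close_job())"
```

```text
the job is handed in; nothing more can be done
None
```

I handed the job in at about 79.5 s: my last camera checks showed the opened carton upright in the recess and the tall, short and new cartons seated in the lane in that order, after one missed grasp on the opened carton that I redid; the verdict was not returned.

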